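# Load the heel press and hold its bed at the click

### The arm

A 6-joint arm with a two-finger parallel gripper is mounted at the origin on the work surface. World frame = base frame: x ahead of the robot, y to its left, z up, the work surface at z = 0. Lengths are in m, angles in rad, forces in N, time in s.
With the tool pointing down it reaches from about 0.35 to 0.85 m from the base axis. Payload 8.1 kg.
Tool frame: the origin (TCP) lies midway between the tips of the shut fingers; the grasp point (between the pads) lies robot.tcp_to_grasp behind it (robot.tcp_to_grasp is the distance from the TCP to the grasp point, in m); z points along the fingers, y is the direction in which the jaws open and shut (so a half turn about z gives the same grasp; the last joint's range is limited). The gripper opens to 93 mm and grips with 3 to 60 N. Pads are 15 mm wide; open, the fingers measure 128 mm over their backs; the gripper's body (75 mm by 188 mm) begins 65 mm behind the grasp point.
Start: joints at [-1.346, 0.13, 1.488, -0, 1.523, -0.085], TCP at [0.183, -0.571, 0.219] pointing down, gripper open.
Joint ranges: [-2.96, 2.96], [-0.89, 2.26], [0.02, 2.5], [-1.34, 4.48], [0, 2.73], [-2.66, 2.66]. Speed limits (rad/s): [2.39, 2.39, 2.79, 3.14, 3.14, 3.14].

### API

Orientations are given as a unit quaternion [x, y, z, w].
In Python, from cell import monitor, vision, job, robot gives the robot as it stands.
- The arm moves only by the shell command python3 -m inch 'ROWS' [FORCE]. ROWS is text: rows parted by semicolons, each of 7 numbers parted by spaces: the turn, a rotation vector about the tool's x, y, z in degrees, then the shift along the tool's x, y, z in m, then the opening in per cent of the stroke, from 0 (shut) to 100 (fully open). In form: rx ry rz x y z gripper; .... A call has exactly 10 rows; each row is the pose to reach, as a shift and turn from the pose commanded when the call began, along the tool's axes at that moment; what a row does not reach only later rows make up. A row lasts 1/8 s, in which the tool goes at most 62.5 mm and 10.7 degrees, less where a joint would pass 70% of its speed; a pose out of reach is approached as far as the arm can. A call with a gripper value outside its range is refused whole. The fingers move at their own pace and stop on an object; FORCE is the grip in N (left out, the last holds). Time passes only in rows, so rows that repeat a pose let the fingers close, or fill a call up. It gives the time, the measured TCP pose, the force and the opening at its end, in the units of the state.
- monitor.sense(): the state, without advancing time (a new reading comes with each control period).
- vision.get_image(name): name is "scene" or "top"; returns a dict with "image" (384x512x3 uint8, blue, green, red), "fx", "fy", "cx", "cy" (pixels), "rvec" (rotation vector, rad) and "tvec" (3), from world to camera coordinates, as OpenCV has them. Camera axes: x right, y down, z forward; pixel columns grow to the right and rows downward; lengths in m; the calibration is good to about 2 mm. A picture is of the moment at which its call begins. There is no depth.
- job.job_done(): hands the job in, once; it reports no verdict.
Trained networks look in a picture, given as the dict that the camera call returned (one of the last four; its "shot" number tells which), for a name from the list of things; names that differ only in an ending like _2 or _b are one class to them, and where a whole thing is asked for, a point or a joint stands for the part that bears it (a point fixed in the world has none). Each returns a list of dicts, best first, with "score" (0 to 1); they miss things now and then, are a little off and sometimes report something else, mostly with a low value. They report only what shows in the picture. A call takes as long as a camera call. They do not tell look-alikes from the thing itself.
- vision.spot_in(picture, target): "point" ([column, row] in pixels, amid what is visible of it).
- vision.trace(picture, target): "region" (384x512 bool, what is visible of it) and "point" ([column, row] in pixels, amid what is visible of it).
The state is a dict: "t": time; "q": joint angles; "qd": joint speeds; "tau": joint torques, N m; "position": TCP position; "tcp_rot": TCP orientation; "wrist_force": force on the tool from outside, world axes, zero at the start; "ft_torque": the same for the moment, N m; "opening": opening from 0.0 (shut) to 1.0 (fully open).
Only numpy, scipy, OpenCV 4.12 (cv2) and the standard library are available. Lean on these libraries where they do the work, as an engineer would, in place of code of your own. Each camera call takes 0.05 s, during which the arm holds its last target.

### The job

The cemented heel block has to be pressed: pack it into the shallow steel nest on the press's slide-out bed, at the end nearer the press, and fit the hardwood packing block into the space left in the nest, both flat on its floor. Then take the bed by its upright handle and slide it in under the ram until you feel the ball click into the notch, without running on past it. Finish there still gripping the handle, so that I can pull the lever, and leave the paste jar, the tack tin and the cork where they are.

Things in the scene. Friction and masses are not known exactly. Their poses are not given: they have to be found in the camera images.
- press: Grey bench lever press, fixed; place and yaw vary. Origin on the bench under the ram's axis. Base 170 mm wide (x), y -160 to +250 mm, 20 mm high. Column at the -y end; ram housing over the origin, 66 mm wide, front face at y +35 mm, underside 150 mm up, pad underside 104 mm up, top about 310 mm. The bed slides along the press's y axis; -y is in, under the ram.
- bed (a joint): Travel of the slide-out bed, m: 0 = fully out (starts at 0 to 0.03), grows as it is pushed in along the press's -y; end stop 0.182. Friction about 1.5 N, damping 4 N s/m. At 0.150 a sprung ball drops 2 mm into a notch in the bed's edge: it draws the bed in over the last 3 mm or so, and pushing on past takes about 7 N more.
- plunger (a point): The sprung ball at rest height on the bed's +x edge (35 mm above the bench), in front of a small steel block fixed on the press base, top 46 mm up. It meets the 9 mm wide notch cut in that edge of the bed, at nest_in y +100 mm.
- nest_in (a point): Centre of the nest's inner floor on the bed, 43 mm above the bench, at press y +162 mm minus the travel; axes as the press, +y towards the handle. Open steel box, inside 58 mm (x) by 86 mm (y), walls 4 mm thick, 12 mm high. Heel block goes at the -y end (centre about y -12 mm), packing block at the +y end (about y +30 mm); they leave 6 mm play along y, 6 mm across.
- handle (a point): Black upright handle on the outer end of the bed: round post 18 mm in diameter (22 mm in its lowest 8 mm), 50 mm tall, rounded top. This point is the centre of its foot, 40 mm above the bench, 115 mm from nest_in along +y. Axes as the press.
- heel: Rigid heel block of stacked brown leather lifts, D-shaped from above: 52 mm wide (x), 58 mm long (y), 36 mm high; flat end at +y, half-round end at -y (radius 26 mm about y -3 mm), sides flat and parallel between. About 85 g. Origin at the centre of its underside, z up. Starts standing on the bench.
- packer: Plain hardwood packing block, 52 mm (x) by 22 mm (y) by 30 mm high, about 26 g. Origin at the centre of its underside, z up. Starts standing on the bench.
- paste_jar: Bystander: amber glass paste jar with a steel cap, 64 mm diameter, 75 mm high. Origin at the centre of its underside.
- tack_tin: Bystander: low round steel tack tin, 70 mm diameter, 25 mm high. Origin at the centre of its underside.
- cork: Bystander: cork stopper, 32 mm diameter at the top, 34 mm high, standing. Origin at the centre of its underside.
Not all that is in view belongs to the job. What is meant by the packer is not pink, and is the smaller of those in its own colour.

How it is judged:
By the outcome, as a careful person would: the job done as asked, in the order asked, and still so for the second after the job is handed in, while the arm keeps its last pose, push and grip.
It also fails if it takes over 64 s, if anything falls off the work surface, if the arm or the gripper's body presses on something with over 40 N, if the wrist force passes 120 N, or if a joint passes its speed limit or range.

## Working session

There is one attempt and no reset: what is moved stays moved. The work goes in short steps, Python scripts to look and compute and a shell command to move; the robot and the scene stay as the last step left them, time stands still between calls to the robot, and variables do not carry over. Pictures are saved under pics/ and viewed, and the job is handed in when it is done.

```bash
ls; mkdir -p pics; cat > h.py <<'E'
import numpy as np, cv2
from cell import monitor, vision, job, robot
from scipy.spatial.transform import Rotation as R
E
python3 - <<'E'
from h import *
print(robot.tcp_to_grasp)
s=monitor.sense(); print(s)
for n in("scene","top"):
    p=vision.get_image(n); cv2.imwrite(f"pics/{n}0.png",p["image"])
    print(n,p["fx"],p["cx"],p["cy"],p["rvec"],p["tvec"])
    for t in("press","bed","heel","packer","paste_jar","tack_tin","cork","handle","nest_in","plunger"):
        try: print(t,[(round(d["score"],2),np.round(d["point"]).tolist()) for d in vision.spot_in(p,t)])
        except Exception as e: print(t,e)
E
```

```text
pics
0.0188
{'t': 0.0, 'q': array([-1.34640385e+00,  1.31173467e-01,  1.48922868e+00,  6.04422393e-06,
        1.52301807e+00, -8.53898097e-02]), 'qd': array([ 0.00069325, -0.00034738,  0.00029795, -0.0005992 ,  0.00111197,
        0.00211394]), 'tau': array([ 7.86530236e-04, -5.59852159e+01, -4.91748583e+01,  7.65565876e-02,
        3.52286675e-02, -1.46019029e-04]), 'position': array([ 0.18281569, -0.5708857 ,  0.2176079 ]), 'tcp_rot': array([ 9.88027941e-01,  1.54272335e-01, -6.04466880e-05, -9.11785267e-04]), 'wrist_force': array([-0.03608751, -0.08195246,  0.29574263]), 'ft_torque': array([-0.03370359, -0.02997398,  0.01355045]), 'opening': 1.0026498329781417}
scene 396.8228097963358 253.43166460407147 188.00537047415438 [ 1.73964342  1.63360355 -0.73590232] [-0.11279429 -0.30557844  1.3236729 ]
press [(0.59, [92.0, 198.0])]
bed [(0.75, [196.0, 214.0])]
heel [(0.62, [388.0, 182.0])]
packer [(0.67, [342.0, 181.0]), (0.62, [327.0, 204.0]), (0.62, [291.0, 214.0])]
paste_jar [(0.59, [389.0, 239.0])]
tack_tin [(0.96, [277.0, 169.0]), (0.65, [390.0, 182.0])]
cork [(0.85, [336.0, 260.0])]
handle [(0.81, [197.0, 218.0])]
nest_in [(0.96, [199.0, 219.0])]
plunger [(0.88, [92.0, 199.0])]
top 433.92114428575167 252.7398610180159 191.7743392802119 [ 2.09392383 -2.11754117  0.22749023] [0.10981822 0.57956527 0.92632033]
press [(0.64, [236.0, 264.0])]
bed [(0.59, [321.0, 184.0]), (0.52, [236.0, 265.0])]
heel [(0.82, [122.0, 234.0])]
packer [(0.86, [235.0, 195.0]), (0.63, [195.0, 208.0])]
paste_jar [(0.6, [156.0, 154.0])]
tack_tin [(0.61, [237.0, 263.0])]
cork [(0.74, [206.0, 138.0])]
handle [(0.91, [323.0, 186.0])]
nest_in [(0.71, [323.0, 185.0])]
plunger [(0.73, [393.0, 190.0])]
```

View pics/scene0.png

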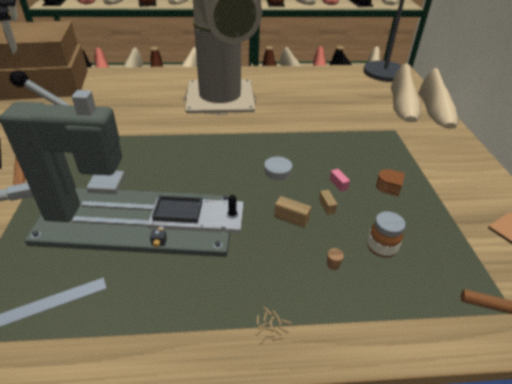

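View pics/top0.png

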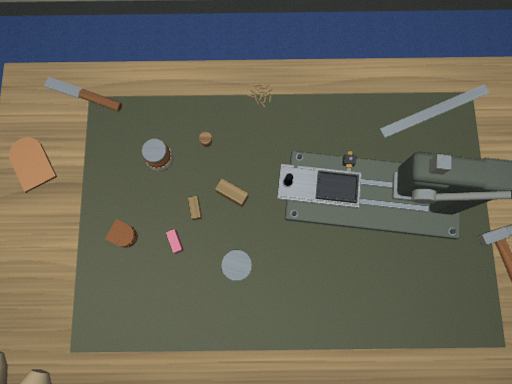

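```bash
python3 - <<'E'
import cv2
a=cv2.imread('pics/top0.png')[100:300,80:430]; cv2.imwrite('pics/topc.png',cv2.resize(a,None,fx=2.2,fy=2.2,interpolation=cv2.INTER_CUBIC))
a=cv2.imread('pics/scene0.png')[120:290,130:430]; cv2.imwrite('pics/scenec.png',cv2.resize(a,None,fx=2.6,fy=2.6,interpolation=cv2.INTER_CUBIC))
E
```

```text
(no output)
```

View pics/topc.png

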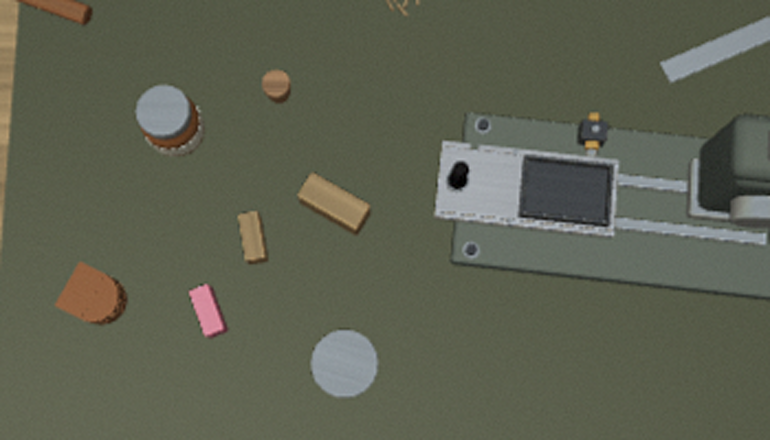

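View pics/scenec.png

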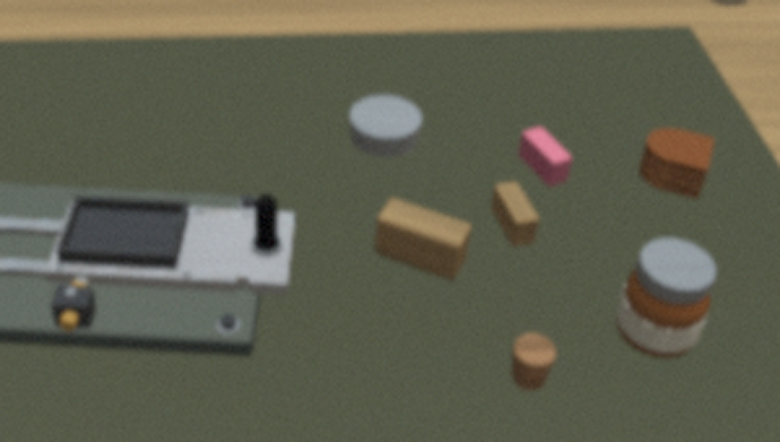

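The possible packers in the top view are a pink block at (174,241), a small wood block at (195,208) and a large wood block at (232,192). I choose the small wood one. The heel is at (121,234). The press is on the right, with the nest at (337,187) and the handle at (288,180). Next I fit poses to the silhouettes.

```bash
cat >> h.py <<'E'
from scipy.optimize import minimize
def proj(p,X):
    K=np.array([[p["fx"],0,p["cx"]],[0,p["fy"],p["cy"]],[0,0,1.]])
    return cv2.projectPoints(np.asarray(X,float).reshape(-1,1,3),np.array(p["rvec"],float),np.array(p["tvec"],float),K,None)[0].reshape(-1,2)
def back(p,uv,z):
    Rm=cv2.Rodrigues(np.array(p["rvec"],float))[0]; t=np.array(p["tvec"],float)
    c=-Rm.T@t; d=Rm.T@np.array([(uv[0]-p["cx"])/p["fx"],(uv[1]-p["cy"])/p["fy"],1])
    return c+d*(z-c[2])/d[2]
def prism(out,z0,z1):
    o=np.array(out,float); return np.vstack([np.c_[o,np.full(len(o),z)] for z in(z0,z1)])
a=np.linspace(np.pi,2*np.pi,24)
HEEL=prism([[26,29],[-26,29]]+[[26*np.cos(t),-3+26*np.sin(t)] for t in a],0,36)/1000
PACK=prism([[26,11],[-26,11],[-26,-11],[26,-11]],0,30)/1000
def pose(M,q,z=0):
    c,s=np.cos(q[2]),np.sin(q[2]); return M@np.array([[c,-s,0],[s,c,0],[0,0,1]]).T+[q[0],q[1],z]
def hullmask(p,X):
    m=np.zeros((384*4,512*4),np.uint8); h=cv2.convexHull(((proj(p,X)+.5)*4*16).astype(np.int32))
    cv2.fillConvexPoly(m,h,255,shift=4); return cv2.resize(m,(512,384),interpolation=cv2.INTER_AREA)/255.
def fit(M,ps,ms,q0,z=0):
    f=lambda q:sum(1-np.minimum(hullmask(p,pose(M,q,z)),m).sum()/np.maximum(hullmask(p,pose(M,q,z)),m).sum() for p,m in zip(ps,ms))
    best=None
    for y in q0[2]:
        s=np.array([q0[0],q0[1],y]); S=np.vstack([s]+[s+d for d in np.diag([.008,.008,.25])])
        r=minimize(f,s,method="Nelder-Mead",options=dict(initial_simplex=S,xatol=1e-4,fatol=1e-4))
        if best is None or r.fun<best.fun: best=r
    return best.x,best.fun
def trace_near(p,n,uv):
    c=[d for d in vision.trace(p,n) if np.hypot(*(np.array(d["point"])-uv))<14]
    return c[0]["region"].astype(float) if c else None
def look(tag,box=None,k=1):
    out={}
    for n in("scene","top"):
        p=vision.get_image(n); out[n]=p; cv2.imwrite(f"pics/{tag}_{n}.png",p["image"])
    return out["scene"],out["top"]
E
python3 - <<'E'
from h import *
s,t=look("a")
for n,M,us,ut,zc in(("heel",HEEL,(390,181),(121,234),.018),("packer",PACK,(328,202),(195,208),.015)):
    ms,mt=trace_near(s,n,us),trace_near(t,n,ut)
    print(n,[None if m is None else m.sum() for m in(ms,mt)])
    pt=back(t,ut,zc); print("init",pt,back(s,us,zc))
    prs=[(p,m) for p,m in((s,ms),(t,mt)) if m is not None]
    print(fit(M,[a for a,b in prs],[b for a,b in prs],(pt[0],pt[1],np.arange(-np.pi,np.pi,np.pi/4))))
for n,u,z in(("jar",(154,150),.075),("tin",(237,265),.025),("cork",(205,137),.034),("big",(232,190),.03),("pink",(174,240),.03),("handletop",(290,176),.09)): print(n,back(t,u,z).round(3))
m=trace_near(t,"nest_in",(323,185)); print(m.sum()); 
for c in((328,103),): pass
o=t["image"].copy()
cv2.imwrite("pics/nest.png",cv2.resize(o[140:245,265:475],None,fx=3.8,fy=3.8,interpolation=cv2.INTER_CUBIC))
o=s["image"].copy(); cv2.imwrite("pics/nests.png",cv2.resize(o[180:260,20:260],None,fx=3.3,fy=3.3,interpolation=cv2.INTER_CUBIC))
E
```

```text
heel [np.float64(609.0), np.float64(626.0)]
init [0.49316544 0.41270349 0.018     ] [0.48890346 0.41098313 0.018     ]
(array([ 0.49138528,  0.40835479, -0.48531814]), np.float64(0.104222488673547))
packer [np.float64(307.0), None]
init [0.55354356 0.2409877  0.015     ] [0.55408634 0.24314998 0.015     ]
(array([ 0.55548366,  0.24039288, -3.03185288]), np.float64(0.1119777668492743))
jar [0.679 0.33  0.075]
tin [0.418 0.141 0.025]
cork [0.724 0.217 0.034]
big [0.593 0.152 0.03 ]
pink [0.476 0.286 0.03 ]
handletop [0.61 0.02 0.09]
2942.0
```

View pics/nest.png

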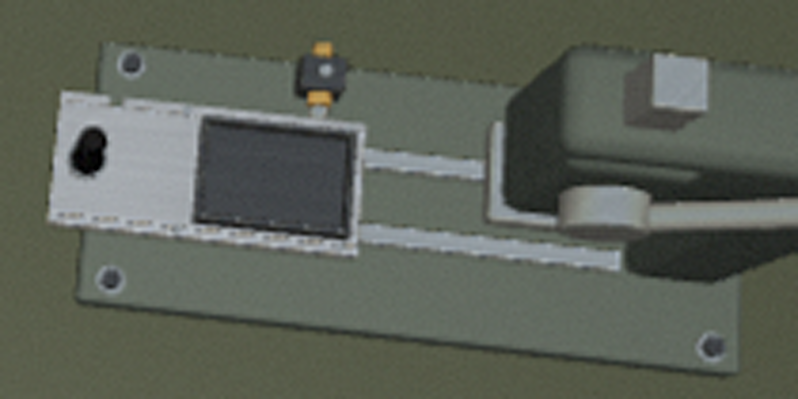

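View pics/nests.png

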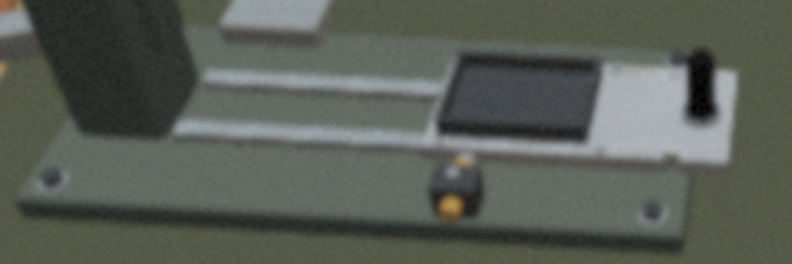

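```bash
cat >> h.py <<'E'
def pp(q,X): 
    return pose(np.atleast_2d(np.array(X,float))/1000,q)
def nestfeat(tr,z=55):
    c=162-tr*1000
    return [[29,c+43,z],[29,c-43,z],[-29,c-43,z],[-29,c+43,z]]
E
python3 - <<'E'
from h import *
from scipy.optimize import least_squares
s,t=look("b")
T=lambda u,v:(u/3.8+265-.37,v/3.8+140-.37)
S=lambda u,v:(u/3.3+20-.35,v/3.3+180-.35)
# nest inner rim corners
nt=[T(204,117),T(355,132),T(348,241),T(193,222)]
ns=[S(590,140),S(440,134),S(463,54),S(601,63)]
bt=[((85,250,20),T(102,44)),((-85,250,20),T(79,292)),((-85,-160,20),T(738,366))]
bs=[((85,250,20),S(685,236)),((85,-160,20),S(20,203))]
def res(v,split=False):
    q=v[:3]; r=[]
    N=pp(q,nestfeat(v[3]))
    r+=list((proj(t,N)-nt).ravel())+list((proj(s,N)-ns).ravel())
    r+=list((proj(t,pp(q,[b[0] for b in bt]))-[b[1] for b in bt]).ravel())
    r+=list((proj(s,pp(q,[b[0] for b in bs]))-[b[1] for b in bs]).ravel())
    return np.array(r)
r=least_squares(res,[.58,-.2,0,.01],loss="soft_l1",x_scale=[.01,.01,.05,.01])
v=r.x; print(v); print(res(v).round(1).reshape(-1,2).tolist())
for p,n,(x0,x1,y0,y1),k in((t,"top",(265,475,140,245),3.8),(s,"scene",(20,260,180,260),3.3)):
    o=cv2.resize(p["image"][y0:y1,x0:x1],None,fx=k,fy=k,interpolation=cv2.INTER_CUBIC)
    def line(P,c,cl=True):
        w=(proj(p,pp(v[:3],P))-[x0,y0]+.5)*k; cv2.polylines(o,[w.astype(np.int32)],cl,c,1)
    line(nestfeat(v[3]),(0,0,255)); line(nestfeat(v[3],43),(255,0,255))
    line([[85,250,20],[-85,250,20],[-85,-160,20],[85,-160,20]],(0,255,0))
    h=277-v[3]*1000; line([[0,h,40],[0,h,90]],(0,255,255),False)
    line([[9*np.cos(a),h+9*np.sin(a),85] for a in np.linspace(0,6.3,20)],(0,255,255))
    line([[20,262-v[3]*1000,40],[35,262-v[3]*1000,40]],(255,255,0),False)
    cv2.imwrite(f"pics/ov_{n}.png",o)
np.save("press.npy",v)
E
```

```text
[ 0.5805155  -0.22801306 -0.11850221  0.02315503]
[[0.5, 0.4], [-2.2, 0.2], [-1.8, -4.1], [1.5, -3.0], [-2.1, -4.7], [1.1, -4.9], [0.5, 0.5], [-1.3, -0.3], [-0.9, -1.6], [-1.3, 1.8], [0.8, 1.0], [0.3, 0.5], [-3.6, 0.2]]
```

View pics/ov_top.png

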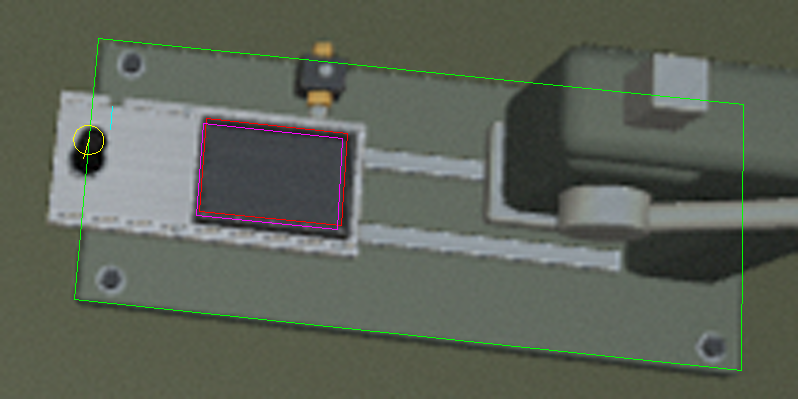

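View pics/ov_scene.png

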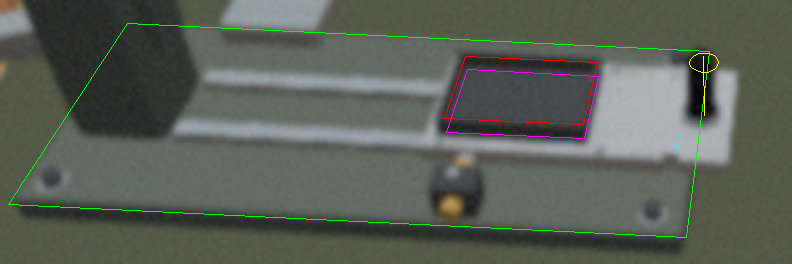

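```bash
python3 - <<'E'
from h import *
s,t=look("c")
def roi(p,c,thr,close=3):
    x0,x1,y0,y1=c; g=cv2.GaussianBlur(p["image"],(3,3),0).max(2); m=np.zeros((384,512)); 
    m[y0:y1,x0:x1]=g[y0:y1,x0:x1]<thr
    n,l,st,_=cv2.connectedComponentsWithStats(m.astype(np.uint8)); 
    i=1+np.argmax(st[1:,4]); return (l==i).astype(float)
BOX=prism([[33,47],[-33,47],[-33,-47],[33,-47]],0,15)/1000
for p,u in((t,(337,187)),(t,(338,166)),(t,(300,190)),(s,(180,210)),(s,(180,217)),(s,(220,212))): print(u,p["image"][u[1],u[0]])
mt=roi(t,(312,362,165,208),105); ms=roi(s,(148,206,192,226),105)
print(mt.sum(),ms.sum())
v=np.load("press.npy")
n0=pp(v[:3],[[0,162-v[3]*1000,0]])[0]
q,f=fit(BOX,[t,s],[mt,ms],(n0[0],n0[1],[v[2]]),.04); print("nest both",q,f)
print("top",fit(BOX,[t],[mt],(n0[0],n0[1],[v[2]]),.04)); print("scene",fit(BOX,[s],[ms],(n0[0],n0[1],[v[2]]),.04))
H=prism([[9*np.cos(a),9*np.sin(a)] for a in np.linspace(0,6.28,16)],0,45)/1000
H=np.vstack([H,[0,0,.05]])
ht=roi(t,(278,302,168,192),75); hs=roi(s,(222,242,190,222),60); print(ht.sum(),hs.sum())
h,f=fit(H,[t,s],[ht,hs],(q[0],q[1]+.115,[0]),.04); print("handle",h,f, "yaw from line",np.arctan2(-(h[0]-q[0]),h[1]-q[1]),np.hypot(*(h-q)[:2]))
print(fit(H,[t],[ht],(h[0],h[1],[0]),.04),fit(H,[s],[hs],(h[0],h[1],[0]),.04))
np.save("nest.npy",np.r_[q,h[:2]])
for p,n,(x0,x1,y0,y1),k in((t,"top",(265,475,140,245),3.8),(s,"scene",(20,260,180,260),3.3)):
    o=cv2.resize(p["image"][y0:y1,x0:x1],None,fx=k,fy=k,interpolation=cv2.INTER_CUBIC)
    for X,c in((pose(BOX,q,.04),(0,0,255)),(pose(H,h,.04),(0,255,255)),(pose(BOX[4:]*[58/66,86/94,1],q,.04),(255,0,255))):
        w=cv2.convexHull(((proj(p,X)-[x0,y0]+.5)*k).astype(np.int32)); cv2.polylines(o,[w],True,c,1)
    cv2.imwrite(f"pics/ov2_{n}.png",o)
E
```

```text
(337, 187) [73 70 65]
(338, 166) [ 99 108 101]
(300, 190) [174 169 165]
(180, 210) [79 76 71]
(180, 217) [62 60 57]
(220, 212) [186 181 176]
1167.0 1403.0
nest both [ 0.59363187 -0.09177671 -0.1228201 ] 0.23431061663033692
top (array([ 0.59487027, -0.09181204, -0.12333049]), np.float64(0.0522816897819286))
scene (array([ 0.59018263, -0.09267689, -0.09771994]), np.float64(0.1496238277949007))
79.0 138.0
handle [ 0.6079437   0.02218343 -0.09910495] 0.3931849098867416 yaw from line -0.12493220047586567 0.11485530904528739
(array([0.60847572, 0.02217771, 0.23894731]), np.float64(0.12060967528164335)) (array([0.60515177, 0.02192569, 0.08071278]), np.float64(0.24105640184697708))
```

View pics/ov2_top.png

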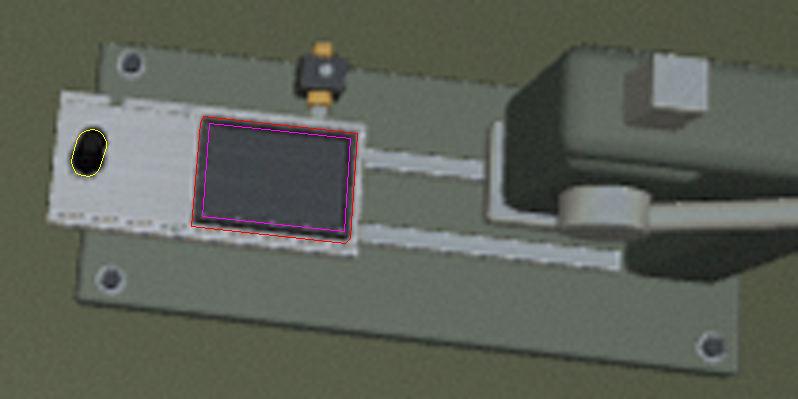

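View pics/ov2_scene.png

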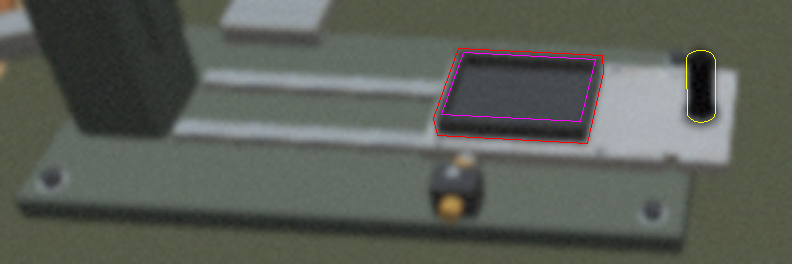

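```bash
cat >> h.py <<'E'
def go(pos,jaw,s=None):
    """tool-frame delta to put TCP at pos, tool down, tool y (jaw) along world angle jaw (mod pi)"""
    s=s or monitor.sense(); Rc=R.from_quat(s["tcp_rot"])
    best=None
    for j in(jaw,jaw+np.pi):
        y=np.array([np.cos(j),np.sin(j),0]); z=np.array([0,0,-1.]); x=np.cross(y,z)
        Rt=R.from_matrix(np.c_[x,y,z]); rv=(Rc.inv()*Rt).as_rotvec(degrees=True)
        if best is None or abs(rv[2])<abs(best[2]): best=rv
    d=Rc.inv().apply(np.array(pos)-s["position"])
    print("t %.2f rv"%s["t"],best.round(1),"d",d.round(4),"rows",max(np.linalg.norm(d)/.0625,np.linalg.norm(best)/10.7).round(1))
E
python3 - <<'E'
from h import *
s,t=look("d")
ms,mt=trace_near(s,"heel",(390,181)),trace_near(t,"heel",(121,234))
for p,m in((s,ms),(t,mt)):
    if m is not None: print("heel",fit(HEEL,[p],[m],(.4915,.408,[-.485])))
def wood(p,c):
    x0,x1,y0,y1=c; b=cv2.GaussianBlur(p["image"],(3,3),0).astype(int); m=np.zeros((384,512)); mm=(b[...,2]-b[...,0])>25; m[y0:y1,x0:x1]=mm[y0:y1,x0:x1]; return m
mt=wood(t,(183,208,190,224)); ms=wood(s,(316,340,188,217)); print(mt.sum(),ms.sum())
for a,b in(([s],[ms]),([t],[mt]),([s,t],[ms,mt])): print("pack",fit(PACK,a,b,(.555,.24,[.11,-.1])))
for p,n,uv,q in((t,"top",(160,220),0),(s,"scene",(358,195),0)):
    x0,y0=uv[0]-65,uv[1]-45; o=cv2.resize(p["image"][y0:y0+90,x0:x0+130],None,fx=6,fy=6,interpolation=cv2.INTER_CUBIC)
    cv2.imwrite(f"pics/cl_{n}.png",o)
go((.42,.05,.25),-.122)
E
```

```text
heel (array([ 0.49115431,  0.40809664, -0.50486811]), np.float64(0.06725551396785501))
heel (array([ 0.49198679,  0.40818584, -0.46441345]), np.float64(0.07479732378868553))
248.0 328.0
pack (array([0.54970209, 0.24320217, 0.13880714]), np.float64(0.084798959769535))
pack (array([0.55481443, 0.24251449, 0.17809407]), np.float64(0.06990355041954055))
pack (array([0.55383174, 0.24253815, 0.16474009]), np.float64(0.23420913163950874))
t 1.85 rv [ -0.   -0.  -65.3] d [ 0.4152 -0.5195 -0.0314] rows 10.7
```

View pics/cl_top.png

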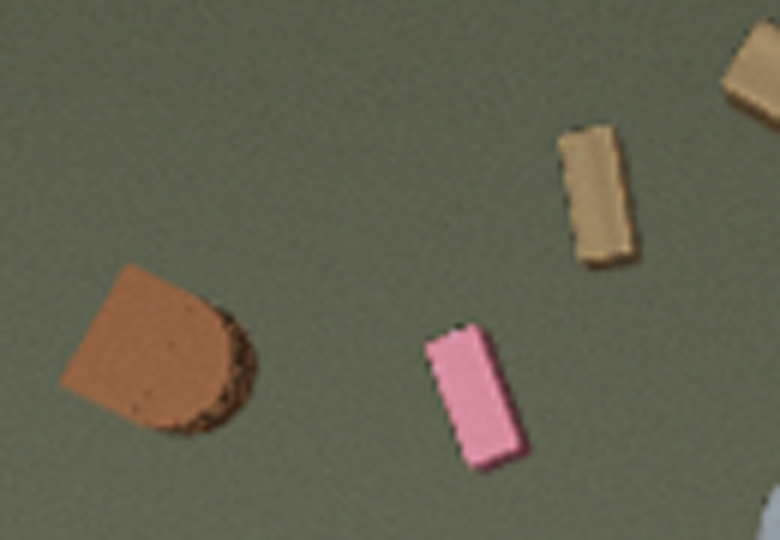

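The close crop shows the small plain wood block at crop (597,197), about 52x22 mm and not pink, so that is the packer. The heel's flat end faces upper left.

```bash
python3 -m inch '0 0 -6.5 0.0415 -0.052 -0.0031 100;0 0 -13 0.083 -0.104 -0.0063 100;0 0 -19.5 0.1245 -0.156 -0.0094 100;0 0 -26 0.166 -0.208 -0.0126 100;0 0 -32.5 0.208 -0.26 -0.0157 100;0 0 -39 0.249 -0.312 -0.0188 100;0 0 -44 0.29 -0.364 -0.022 100;0 0 -44 0.332 -0.416 -0.025 100;0 0 -44 0.374 -0.468 -0.028 100;0 0 -44 0.415 -0.52 -0.031 100' 20
python3 - <<'E'
from h import *
go((.494,.413,.15),-.485)
E
```

```text
t: 3.1
position: [0.4056, 0.0141, 0.2484]
tcp_rot: [0.858, 0.513, 0.001, 0.001]
wrist_force: [1.1, -0.9, -0.1]
opening: 0.999
t 3.10 rv [ 0.1 -0.  -0.5] d [ 0.3932 -0.1111  0.0984] rows 6.7
```

```bash
python3 -m inch '0 0 0 0.05 -0.013 0.008 100;0 0 0 0.1 -0.026 0.02 100;0 0 0 0.15 -0.04 0.035 100;0 0 0 0.2 -0.053 0.05 100;0 0 0 0.25 -0.066 0.07 100;0 0 0 0.3 -0.08 0.09 100;0 0 0 0.35 -0.1 0.098 100;0 0 0 0.355 -0.1 0.1 100;0 0 0 0.355 -0.1 0.1 100;0 0 0 0.355 -0.1 0.1 100'
python3 - <<'E'
from h import *
go((.4943,.4133,.017),-.485)
E
```

```text
t: 4.35
position: [0.4855, 0.371, 0.1484]
tcp_rot: [0.859, 0.513, 0.0, 0.0]
wrist_force: [0.3, -0.9, 0.0]
opening: 0.998
t 4.35 rv [ 0.  -0.  -0.5] d [ 0.0414 -0.0123  0.1314] rows 2.2
```

```bash
python3 -m inch '0 0 -0.5 0.041 -0.0123 0.02 100;0 0 -0.5 0.0414 -0.0123 0.05 100;0 0 -0.5 0.0414 -0.0123 0.09 100;0 0 -0.5 0.0414 -0.0123 0.12 100;0 0 -0.5 0.0414 -0.0123 0.1314 100;0 0 -0.5 0.0414 -0.0123 0.1314 100;0 0 -0.5 0.0414 -0.0123 0.1314 100;0 0 -0.5 0.0414 -0.0123 0.1314 50;0 0 -0.5 0.0414 -0.0123 0.1314 50;0 0 -0.5 0.0414 -0.0123 0.1314 50' 20
python3 - <<'E'
from h import *
s,t=look("e")
a=t["image"][190:280,70:200]; b=s["image"][120:230,320:450]
cv2.imwrite("pics/e2.png",np.hstack([cv2.resize(a,(400,300)),cv2.resize(b,(400,300))]))
E
```

```text
t: 5.6
position: [0.494, 0.4145, 0.0168]
tcp_rot: [0.856, 0.517, 0.0, -0.0]
wrist_force: [1.3, -0.5, 0.6]
opening: 0.724
```

View pics/e2.png

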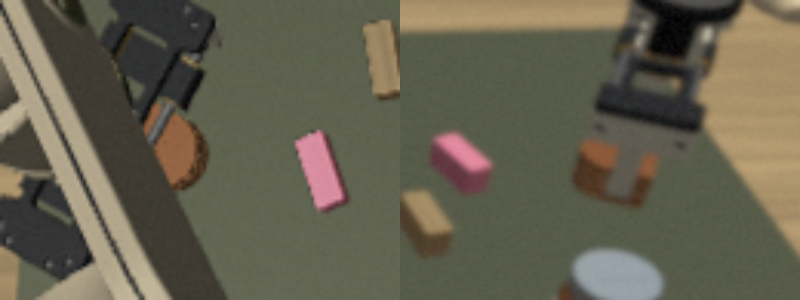

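The picture shows the fingers straddling the heel and still closing. I'll close fully and lift.

```bash
python3 -m inch '0 0 0 0 0 0 40;0 0 0 0 0 0 40;0 0 0 0 0 0 40;0 0 0 0 0 0 40;0 0 0 0 0 0 40;0 0 0 0 0 0 40;0 0 0 0 0 -0.02 40;0 0 0 0 0 -0.06 40;0 0 0 0 0 -0.1 40;0 0 0 0 0 -0.13 40' 25
python3 - <<'E'
from h import *
y=-.1225; nest=np.array([.594,-.092]); u=np.array([np.cos(y),np.sin(y)]); w=np.array([-np.sin(y),np.cos(y)])
# heel centre y-12.. ; wall end play: heel -y end at -43 -> centre -14; grasp +6
tgt=nest+w*(-.0125+.006); print(tgt)
go((tgt[0],tgt[1],.15),y)
E
```

```text
t: 6.95
position: [0.4946, 0.4149, 0.1503]
tcp_rot: [0.856, 0.517, 0.002, -0.0]
wrist_force: [-0.4, 0.2, -0.7]
opening: 0.558
[ 0.59320574 -0.09845129]
t 6.95 rv [  0.1  -0.2 -20.7] d [-0.4084  0.3263 -0.0005] rows 8.4
```

```bash
python3 -m inch '0 0 -3 -0.047 0.038 0 40;0 0 -6 -0.094 0.075 0 40;0 0 -9 -0.141 0.113 0 40;0 0 -12 -0.188 0.15 0 40;0 0 -15 -0.235 0.188 0 40;0 0 -18 -0.282 0.225 0 40;0 0 -20.7 -0.329 0.263 0 40;0 0 -20.7 -0.376 0.3 0 40;0 0 -20.7 -0.405 0.324 0 40;0 0 -20.7 -0.4076 0.3259 0 40'
python3 - <<'E'
from h import *
y=-.1225; nest=np.array([.594,-.092]); w=np.array([-np.sin(y),np.cos(y)])
tgt=nest+w*(-.0055)
go((tgt[0],tgt[1],.09),y)
E
```

```text
t: 8.2
position: [0.593, -0.101, 0.1479]
tcp_rot: [0.75, 0.661, 0.0, 0.001]
wrist_force: [0.1, 0.1, -1.1]
opening: 0.558
t 8.20 rv [ 0.1  0.  -0.2] d [ 0.0036 -0.0002  0.0579] rows 0.9
```

```bash
python3 -m inch '0 0 0 0.0036 -0.0002 0.02 40;0 0 0 0.0036 -0.0002 0.05 40;0 0 0 0.0036 -0.0002 0.066 40;0 0 0 0.0036 -0.0002 0.066 40;0 0 0 0.0036 -0.0002 0.066 40;0 0 0 0.0036 -0.0002 0.066 40;0 0 0 0.0036 -0.0002 0.066 40;0 0 0 0.0036 -0.0002 0.066 40;0 0 0 0.0036 -0.0002 0.066 40;0 0 0 0.0036 -0.0002 0.066 40'
python3 - <<'E'
from h import *
s,t=look("f"); st=monitor.sense(); print(st["position"])
for p,n,(x0,x1,y0,y1),k in((t,"top",(265,395,140,230),6),(s,"scene",(100,260,160,250),5)):
    o=cv2.resize(p["image"][y0:y1,x0:x1],None,fx=k,fy=k,interpolation=cv2.INTER_CUBIC)
    cv2.imwrite(f"pics/f2_{n}.png",o)
E
```

```text
t: 9.45
position: [0.5927, -0.0946, 0.0804]
tcp_rot: [0.749, 0.662, 0.0, -0.0]
wrist_force: [0.5, 0.5, -1.2]
opening: 0.555
[ 0.59270357 -0.09454213  0.08035067]
```

View pics/f2_top.png

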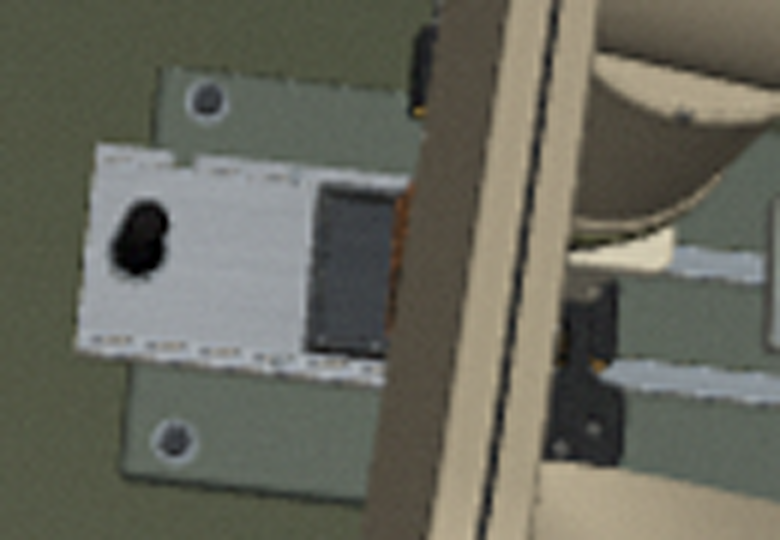

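View pics/f2_scene.png

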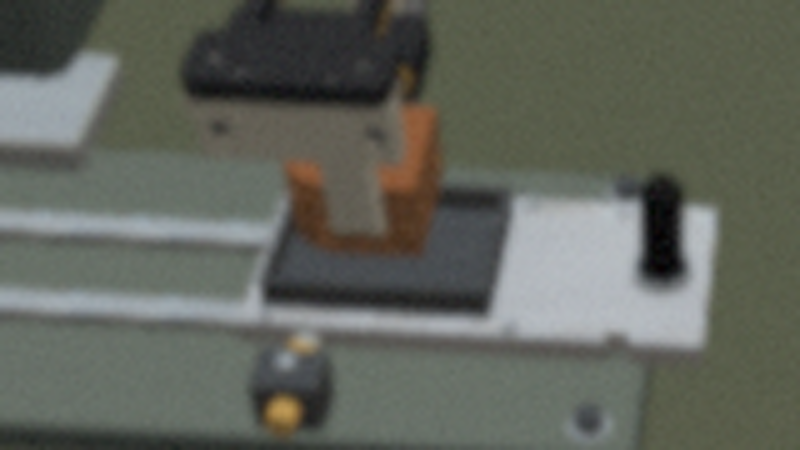

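```bash
cat > ovl.py <<'E'
from h import *
def ovl(p,box,k,items,fn):
    x0,x1,y0,y1=box
    o=cv2.resize(p["image"][y0:y1,x0:x1],None,fx=k,fy=k,interpolation=cv2.INTER_CUBIC)
    for X,c in items:
        n=len(X)//2
        for part in (X[:n],X[n:]): cv2.polylines(o,[((proj(p,part)-[x0,y0]+.5)*k).astype(np.int32)],True,c,1)
    cv2.imwrite(fn,o)
BOX=prism([[33,47],[-33,47],[-33,-47],[33,-47]],0,15)/1000
E
python3 - <<'E'
from ovl import *
s,t=look("g"); st=monitor.sense(); y=-.1225; w=np.array([-np.sin(y),np.cos(y)])
hc=st["position"][:2]-.007*w
ovl(s,(100,260,160,250),5,[(pose(BOX,(.594,-.092,y),.04),(0,0,255)),(pose(HEEL,(hc[0],hc[1],y),st["position"][2]-.017),(0,255,255))],"pics/g_o.png")
go((.5933,-.0975,.0605),y)
E
```

```text
t 9.65 rv [-0.  0. -0.] d [-0.0028  0.001   0.0199] rows 0.3
```

View pics/g_o.png

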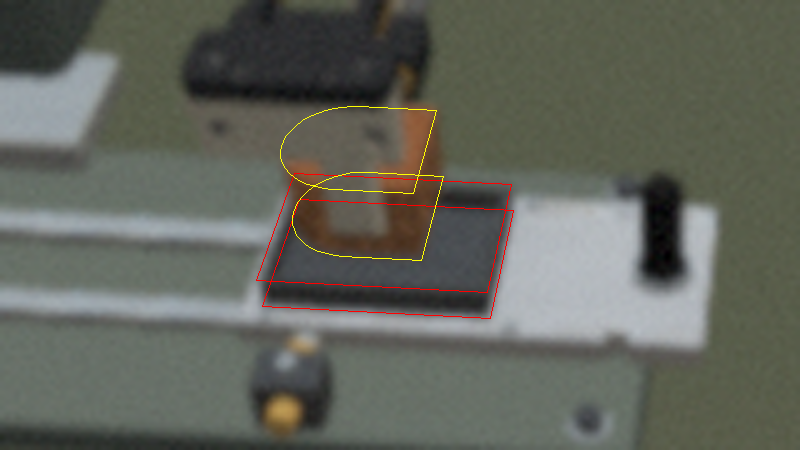

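Measured and predicted poses agree, with a common ~1-2 px bias for heel and nest, so I correct y by 3 mm and lower.

```bash
python3 -m inch '0 0 0 -0.0028 0.0006 0 40;0 0 0 -0.0028 0.0006 0 40;0 0 0 -0.0028 0.0006 0.003 40;0 0 0 -0.0028 0.0006 0.006 40;0 0 0 -0.0028 0.0006 0.009 40;0 0 0 -0.0028 0.0006 0.012 40;0 0 0 -0.0028 0.0006 0.014 40;0 0 0 -0.0028 0.0006 0.016 40;0 0 0 -0.0028 0.0006 0.0175 40;0 0 0 -0.0028 0.0006 0.0185 40'
python3 - <<'E'
from ovl import *
s,t=look("g2"); st=monitor.sense(); y=-.1225; w=np.array([-np.sin(y),np.cos(y)])
print(st["wrist_force"],st["position"])
hc=st["position"][:2]-.007*w
ovl(s,(100,260,160,250),5,[],"pics/g2_o.png")
go((.5933,-.0975,.0605),y)
E
```

```text
t: 10.9
position: [0.593, -0.0974, 0.0618]
tcp_rot: [0.749, 0.662, -0.0, -0.0]
wrist_force: [-0.8, 0.2, -1.5]
opening: 0.558
[ 0.07227338 -0.14810752 -1.82357937] [ 0.59291487 -0.09737395  0.06177797]
t 11.00 rv [-0. -0. -0.] d [-0.0001  0.0004  0.0013] rows 0.0
```

View pics/g2_o.png

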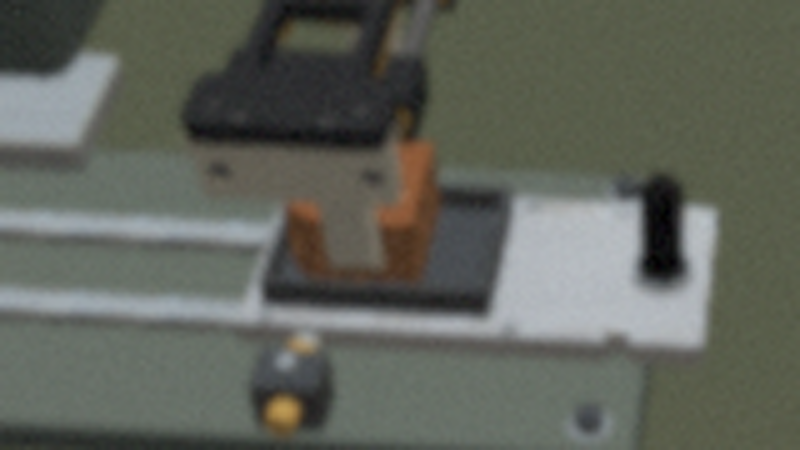

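```bash
python3 -m inch '0 0 0 0 0 0.001 40;0 0 0 0 0 0.002 40;0 0 0 0 0 0.002 40;0 0 0 0 0 0.002 75;0 0 0 0 0 0.002 75;0 0 0 0 0 0.002 75;0 0 0 0 0 0.002 75;0 0 0 0 0 -0.02 75;0 0 0 0 0 -0.06 75;0 0 0 0 0 -0.1 90'
python3 - <<'E'
from h import *
go((.554,.2425,.15),.165)
E
```

```text
t: 12.25
position: [0.5926, -0.0973, 0.1627]
tcp_rot: [0.749, 0.662, -0.0, -0.0]
wrist_force: [0.4, 0.0, 0.1]
opening: 0.815
t 12.25 rv [ -0.   -0.  -16.5] d [ 0.3325 -0.08    0.0128] rows 5.5
```

```bash
python3 -m inch '0 0 -3 0.05 -0.012 0 90;0 0 -6 0.1 -0.024 0 90;0 0 -9 0.15 -0.036 0 90;0 0 -12 0.2 -0.048 0 90;0 0 -15 0.25 -0.06 0 90;0 0 -16.5 0.3 -0.072 0 90;0 0 -16.5 0.3325 -0.08 0.01 90;0 0 -16.5 0.3325 -0.08 0.01 90;0 0 -16.5 0.3325 -0.08 0.01 90;0 0 -16.5 0.3325 -0.08 0.01 90'
python3 - <<'E'
from ovl import *
s,t=look("i"); y=-.1225
go((.554,.2425,.0145),.165)
ovl(t,(265,395,140,230),6,[(pose(BOX,(.594,-.092,y),.04)[4:],(0,0,255))],"pics/i_t.png")
ovl(s,(100,260,160,250),5,[],"pics/i_s.png")
ovl(s,(250,410,140,240),5,[],"pics/i_p.png")
E
```

```text
t: 13.5
position: [0.555, 0.2412, 0.1523]
tcp_rot: [0.647, 0.762, 0.0, 0.0]
wrist_force: [-0.6, 0.3, -0.8]
opening: 0.899
t 13.60 rv [ 0.   0.  -0.1] d [ 0.0013 -0.0008  0.1378] rows 2.2
```

View pics/i_t.png

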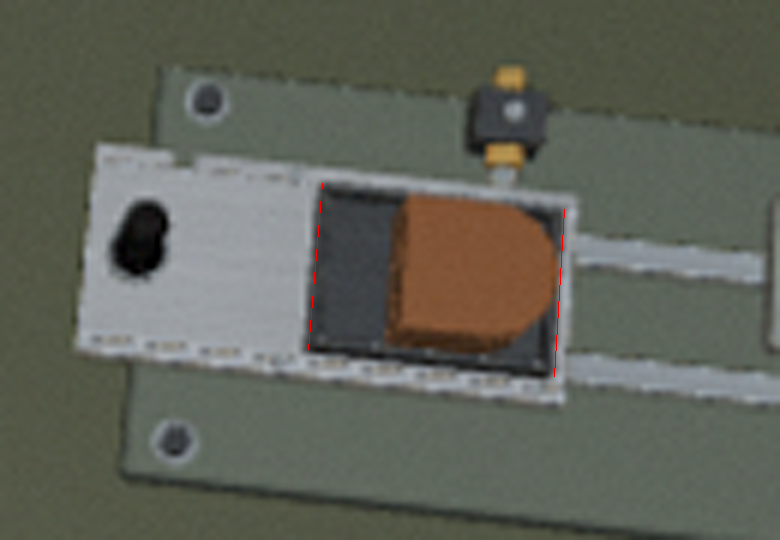

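View pics/i_s.png

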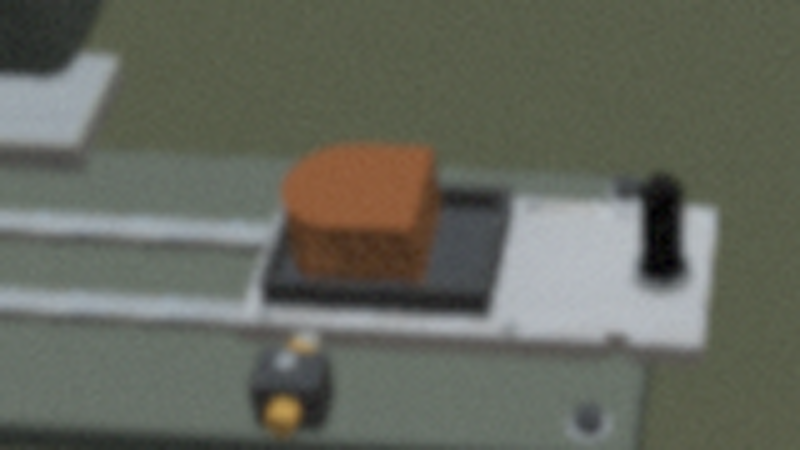

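View pics/i_p.png

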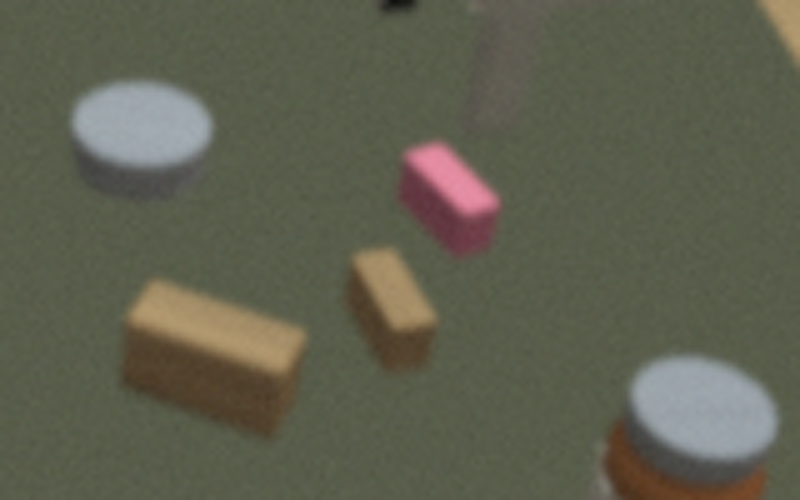

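The heel stands flat and square in the nest, with its round end at the press side (top crop (475,270)). I'll fit it and go for the packer.

```bash
python3 -m inch '0 0 0 0.0013 -0.0008 0.03 90;0 0 0 0.0013 -0.0008 0.07 90;0 0 0 0.0013 -0.0008 0.11 90;0 0 0 0.0013 -0.0008 0.13 90;0 0 0 0.0013 -0.0008 0.1378 90;0 0 0 0.0013 -0.0008 0.1378 90;0 0 0 0.0013 -0.0008 0.1378 40;0 0 0 0.0013 -0.0008 0.1378 40;0 0 0 0.0013 -0.0008 0.1378 40;0 0 0 0.0013 -0.0008 0.1378 40' 15
python3 - <<'E'
from ovl import *
s,t=look("j"); y=-.1225
def wood(p,c):
    x0,x1,y0,y1=c; b=cv2.GaussianBlur(p["image"],(3,3),0).astype(int); m=np.zeros((384,512)); mm=(b[...,2]-b[...,0])>22; m[y0:y1,x0:x1]=mm[y0:y1,x0:x1]; return m
ms=wood(s,(150,195,182,220)); mt=wood(t,(325,363,165,205)); print(ms.sum(),mt.sum())
w=np.array([-np.sin(y),np.cos(y)]); u=np.array([np.cos(y),np.sin(y)])
for p,m,n in((s,ms,(.5902,-.0927)),(t,mt,(.5949,-.0918))):
    q,f=fit(HEEL,[p],[m],(.5925,-.104,[y]),.043); d=q[:2]-n; print(q,f,"rel nest (same cam) x,y mm",(d@u*1e3).round(1),(d@w*1e3).round(1))
ovl(s,(250,410,120,230),5,[],"pics/j_p.png")
E
```

```text
t: 14.85
position: [0.5537, 0.2437, 0.0145]
tcp_rot: [0.646, 0.763, 0.0, 0.0]
wrist_force: [-1.3, -0.7, 1.4]
opening: 0.557
816.0 662.0
[ 0.58559825 -0.10475657 -0.12893605] 0.05661799035719095 rel nest (same cam) x,y mm -3.1 -12.5
[ 0.59346369 -0.1046569  -0.11836931] 0.0779160613582548 rel nest (same cam) x,y mm 0.1 -12.9
```

View pics/j_p.png

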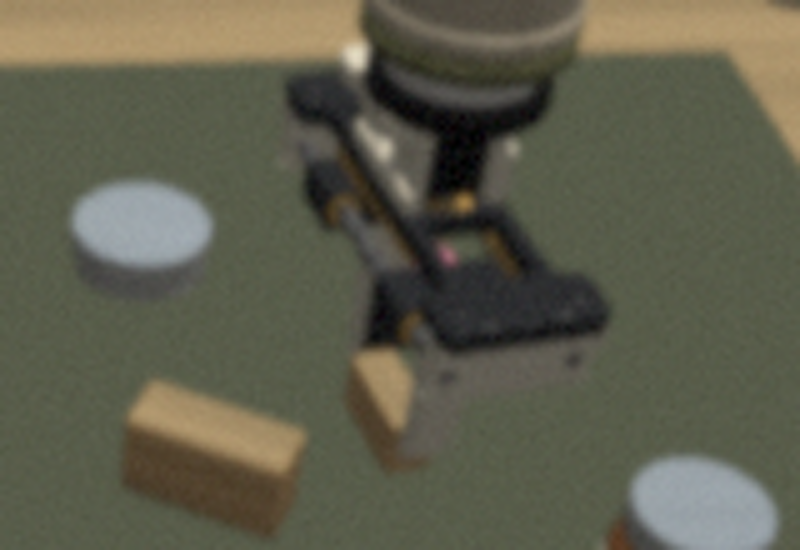

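```bash
python3 -m inch '0 0 0 0 0 0 40;0 0 0 0 0 0 40;0 0 0 0 0 -0.01 40;0 0 0 0 0 -0.03 40;0 0 0 0 0 -0.06 40;0 0 0 0 0 -0.09 40;0 0 0 0 0 -0.13 40;0 0 0 0 0 -0.13 40;0 0 0 0 0 -0.13 40;0 0 0 0 0 -0.13 40' 20
python3 - <<'E'
from ovl import *
s,t=look("k"); st=monitor.sense(); p=st["position"]; print(p)
ovl(s,(250,410,90,190),5,[(pose(PACK,(p[0],p[1],.165),p[2]-.0145),(0,255,255))],"pics/k_p.png")
ovl(t,(140,240,160,240),6,[(pose(PACK,(p[0],p[1],.165),p[2]-.0145),(0,255,255))],"pics/k_t.png")
E
```

```text
t: 16.2
position: [0.5525, 0.2432, 0.1428]
tcp_rot: [0.646, 0.763, -0.001, -0.001]
wrist_force: [-0.3, 0.4, -1.1]
opening: 0.558
[0.55256668 0.24330767 0.14273799]
```

View pics/k_p.png

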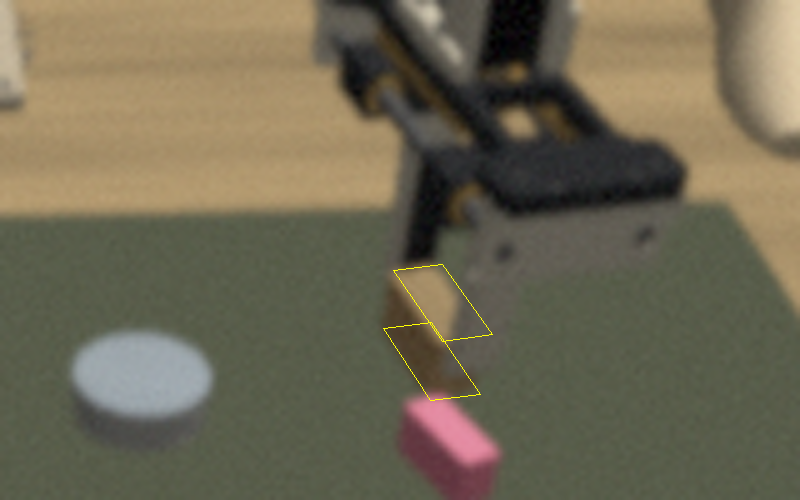

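View pics/k_t.png

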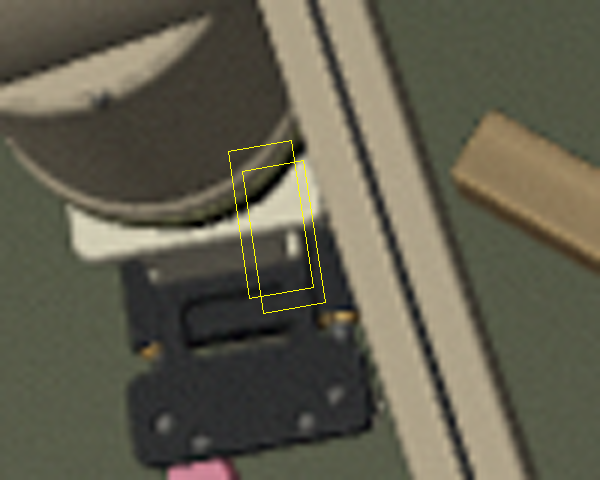

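```bash
python3 - <<'E'
from h import *
y=-.1225; w=np.array([-np.sin(y),np.cos(y)]); g=np.array([.594,-.092])+w*.0302; print(g); go((g[0],g[1],.145),y)
E
```

```text
[ 0.59769025 -0.06202631]
t 16.30 rv [-0.1  0.  16.5] d [-0.3086 -0.0056 -0.0021] rows 4.9
```

```bash
python3 -m inch '0 0 3 -0.05 -0.001 0 40;0 0 6 -0.1 -0.002 0 40;0 0 9 -0.15 -0.003 0 40;0 0 12 -0.2 -0.004 0 40;0 0 15 -0.25 -0.005 0 40;0 0 16.5 -0.29 -0.0056 0 40;0 0 16.5 -0.3086 -0.0056 0 40;0 0 16.5 -0.3086 -0.0056 0 40;0 0 16.5 -0.3086 -0.0056 0 40;0 0 16.5 -0.3086 -0.0056 0 40'
python3 - <<'E'
from h import *
y=-.1225; go((.5977,-.062,.077),y)
E
```

```text
t: 17.55
position: [0.5984, -0.0602, 0.144]
tcp_rot: [0.749, 0.663, 0.0, -0.0]
wrist_force: [0.6, -0.2, -0.3]
opening: 0.556
t 17.55 rv [-0.  -0.   0.1] d [-0.0019 -0.0005  0.067 ] rows 1.1
```

```bash
python3 -m inch '0 0 0 0 -0.0005 0.02 40;0 0 0 -0.001 -0.0005 0.045 40;0 0 0 -0.001 -0.0005 0.06 40;0 0 0 -0.001 -0.0005 0.066 40;0 0 0 -0.001 -0.0005 0.066 40;0 0 0 -0.001 -0.0005 0.066 40;0 0 0 -0.001 -0.0005 0.066 40;0 0 0 -0.001 -0.0005 0.066 40;0 0 0 -0.001 -0.0005 0.066 40;0 0 0 -0.001 -0.0005 0.066 40'
python3 - <<'E'
from ovl import *
y=-.1225;s,t=look("l"); go((.5977,-.062,.0578),y); st=monitor.sense(); p=st["position"]; print(p)
w=np.array([-np.sin(y),np.cos(y)]); c=p[:2]-.0005*w
ovl(s,(100,260,160,250),5,[(pose(PACK,(c[0],c[1],y),p[2]-.0145),(0,255,255))],"pics/l_s.png")
ovl(t,(265,395,140,230),6,[],"pics/l_t.png")
E
```

```text
t: 18.8
position: [0.598, -0.0627, 0.0782]
tcp_rot: [0.749, 0.662, 0.0, 0.0]
wrist_force: [0.5, 0.6, 0.5]
opening: 0.554
t 18.90 rv [ 0. -0. -0.] d [ 0.0006 -0.0003  0.0203] rows 0.3
[ 0.59795542 -0.06267298  0.07812567]
```

View pics/l_s.png

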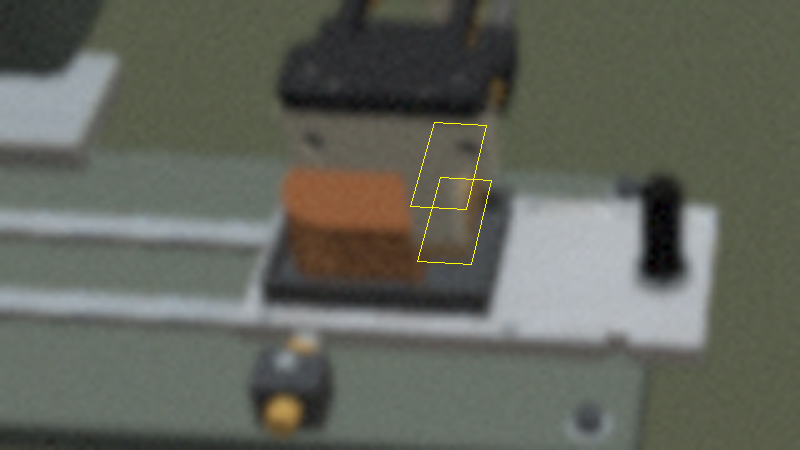

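View pics/l_t.png

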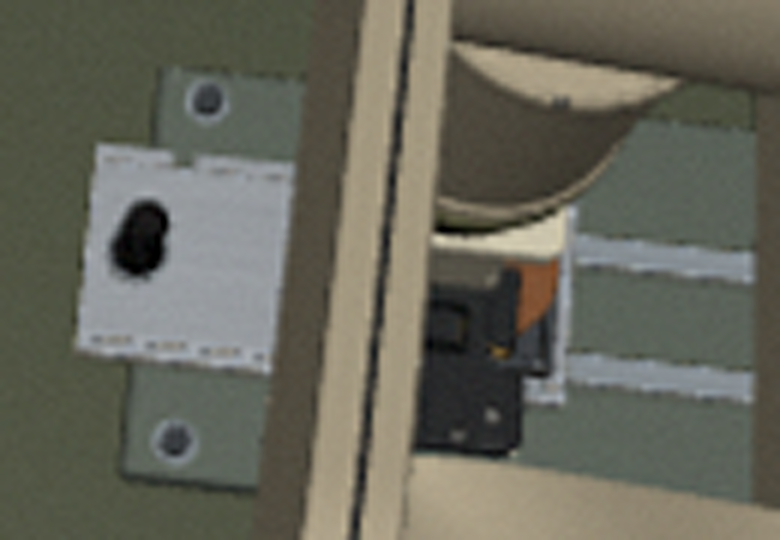

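```bash
python3 -m inch '0 0 0 0.0006 -0.0003 0 40;0 0 0 0.0006 -0.0003 0.003 40;0 0 0 0.0006 -0.0003 0.006 40;0 0 0 0.0006 -0.0003 0.009 40;0 0 0 0.0006 -0.0003 0.012 40;0 0 0 0.0006 -0.0003 0.015 40;0 0 0 0.0006 -0.0003 0.017 40;0 0 0 0.0006 -0.0003 0.019 40;0 0 0 0.0006 -0.0003 0.0203 40;0 0 0 0.0006 -0.0003 0.0203 40'
python3 - <<'E'
from ovl import *
y=-.1225;s,t=look("m"); st=monitor.sense(); print(st["position"],st["wrist_force"],st["opening"])
ovl(s,(100,260,160,250),5,[],"pics/m_s.png")
E
```

```text
t: 20.15
position: [0.5976, -0.0621, 0.0577]
tcp_rot: [0.749, 0.662, -0.0, -0.0]
wrist_force: [-0.8, -0.0, -0.6]
opening: 0.559
[ 0.59776831 -0.06206641  0.05787722] [ 0.06043545 -0.30993492  0.20346827] 0.5601430882269536
```

View pics/m_s.png

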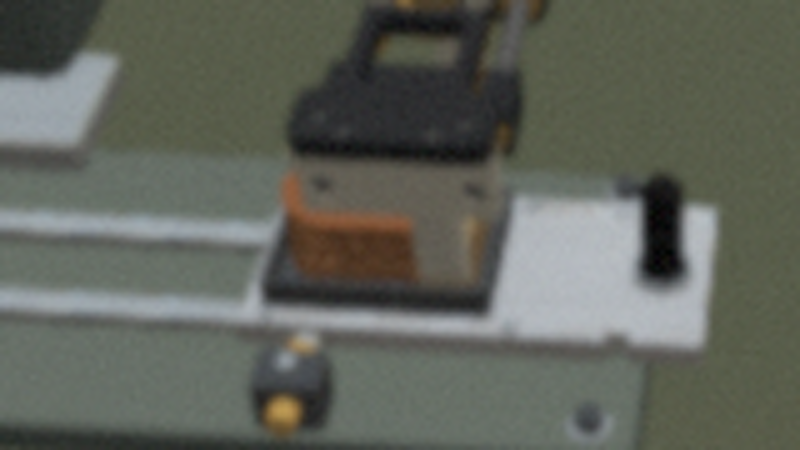

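Nothing is touching and both blocks are inside the walls. Now I release and lift.

```bash
python3 -m inch '0 0 0 0 0 0.0005 40;0 0 0 0 0 0.0005 75;0 0 0 0 0 0.0005 75;0 0 0 0 0 0.0005 75;0 0 0 0 0 0.0005 75;0 0 0 0 0 -0.02 75;0 0 0 0 0 -0.06 75;0 0 0 0.1 0 -0.09 75;0 0 0 0.13 0 -0.09 60;0 0 0 0.13 0 -0.09 60'
python3 - <<'E'
from ovl import *
y=-.1225;s,t=look("n"); st=monitor.sense(); print(st["position"])
h=(.608,.022); w=np.array([-np.sin(y),np.cos(y)]); print(h); go((h[0],h[1],.11),y)
ovl(s,(100,260,160,250),5,[],"pics/n_s.png")
ovl(t,(265,395,140,230),6,[],"pics/n_t.png")
E
```

```text
t: 21.5
position: [0.6149, 0.0708, 0.151]
tcp_rot: [0.748, 0.664, 0.002, 0.001]
wrist_force: [1.3, 0.5, -0.3]
opening: 0.614
[0.61413363 0.068016   0.1492916 ]
(0.608, 0.022)
t 21.60 rv [ 0.1 -0.   0.1] d [-0.0464 -0.0006  0.0393] rows 1.0
```

View pics/n_s.png

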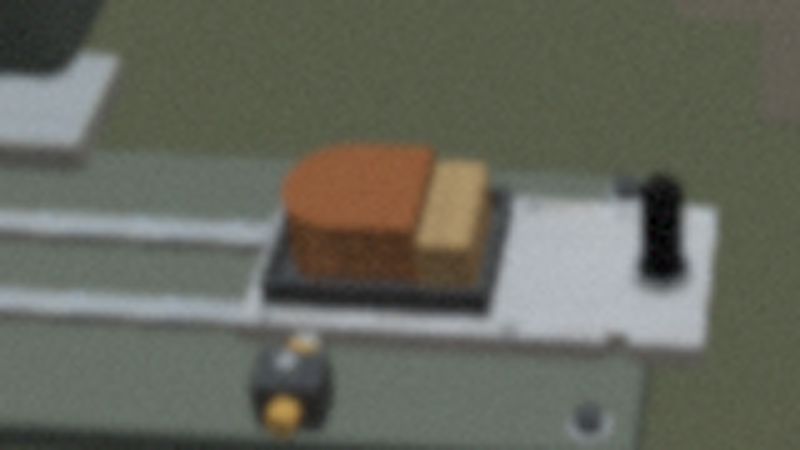

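View pics/n_t.png

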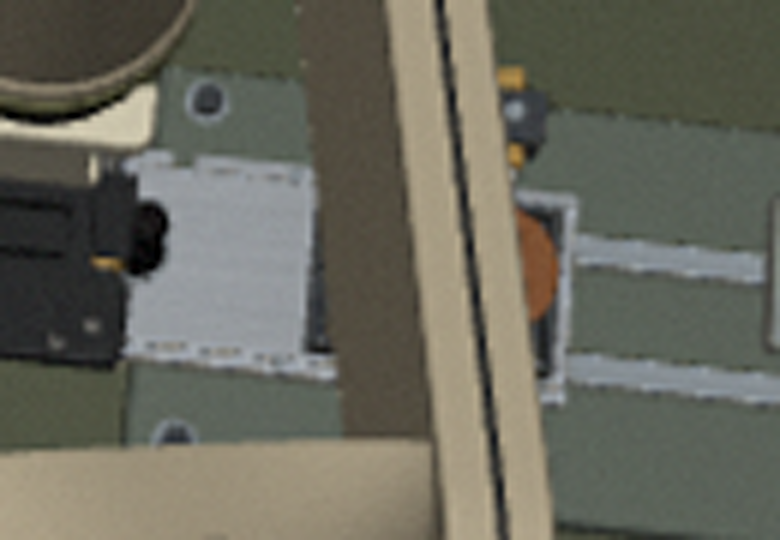

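Heel and packer both sit level inside the nest: scene crop heel (360,190), packer (455,205), with tops 6 mm apart as expected. Next the handle, with jaws across the press so the body clears the ram.

```bash
python3 -m inch '0 0 0 -0.02 -0.0006 0 60;0 0 0 -0.046 -0.0006 0 60;0 0 0 -0.0464 -0.0006 0 60;0 0 0 -0.0464 -0.0006 0 60;0 0 0 -0.0464 -0.0006 0.02 60;0 0 0 -0.0464 -0.0006 0.05 60;0 0 0 -0.0464 -0.0006 0.08 60;0 0 0 -0.0464 -0.0006 0.094 60;0 0 0 -0.0464 -0.0006 0.094 60;0 0 0 -0.0464 -0.0006 0.094 60'
python3 - <<'E'
from ovl import *
y=-.1225;s,t=look("o"); st=monitor.sense(); print(st["position"],st["wrist_force"])
go((.608,.022,.054),y)
ovl(s,(160,320,140,240),5,[],"pics/o_s.png")
E
```

```text
t: 22.85
position: [0.6083, 0.0211, 0.0549]
tcp_rot: [0.749, 0.662, 0.001, 0.001]
wrist_force: [-0.2, 0.5, 1.1]
opening: 0.6
[0.60854308 0.02098696 0.05536581] [-0.27883804  0.26355067 -0.28488256]
t 22.95 rv [ 0.1 -0.  -0. ] d [ 0.0009 -0.0007  0.0014] rows 0.0
```

View pics/o_s.png

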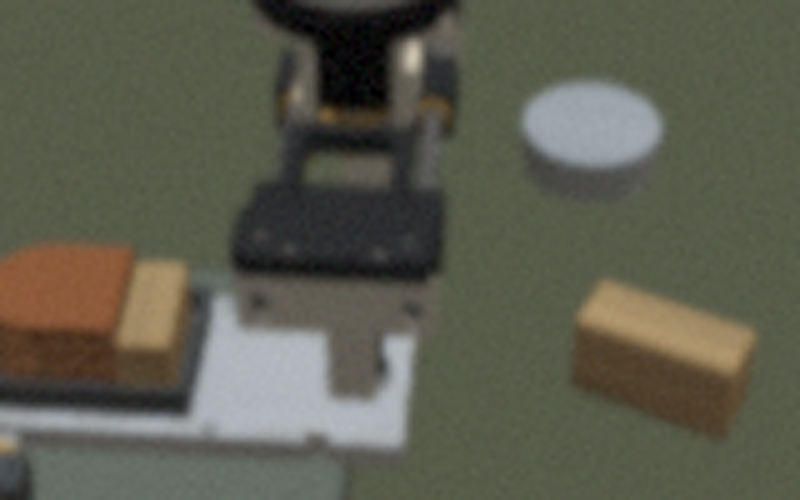

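The fingers straddle the handle. I close gently and check the side load.

```bash
python3 -m inch '0 0 0 0.0005 -0.0003 0 40;0 0 0 0.0009 -0.0005 0 10;0 0 0 0.0009 -0.0005 0 10;0 0 0 0.0009 -0.0005 0 10;0 0 0 0.0009 -0.0005 0 10;0 0 0 0.0009 -0.0005 0 10;0 0 0 0.0009 -0.0005 0 10;0 0 0 0.0009 -0.0005 0 10;0 0 0 0.0009 -0.0005 0 10;0 0 0 0.0009 -0.0005 0 10' 12
python3 - <<'E'
from h import *
for i in range(3): vision.get_image("top"); s=monitor.sense(); print(s["position"].round(4),s["wrist_force"].round(1),round(s["opening"],3))
E
```

```text
t: 24.2
position: [0.6093, 0.0216, 0.0541]
tcp_rot: [0.749, 0.662, 0.002, 0.002]
wrist_force: [11.8, -1.3, -8.5]
opening: 0.194
[0.6093 0.0216 0.0541] [11.4 -0.4 -8.4] 0.19
[0.6093 0.0216 0.0541] [11.7 -0.5 -7.2] 0.185
[0.6093 0.0216 0.0541] [12.3 -0.8 -7.9] 0.19
```

```bash
python3 -m inch '0 0 0 0 0.0006 0 10;0 0 0 0 0.0012 0 10;0 0 0 0 0.0012 0 10;0 0 0 0 0.0012 0 10;0 0 0 0 0.0012 0 10;0 0 0 0 0.0012 0 10;0 0 0 0 0.0012 0 10;0 0 0 0 0.0012 0 10;0 0 0 0 0.0012 0 10;0 0 0 0 0.0012 0 10' 12
python3 - <<'E'
from h import *
s=monitor.sense(); print(s["position"].round(4),s["wrist_force"].round(1),s["ft_torque"].round(2),s["tcp_rot"].round(4))
E
```

```text
t: 25.6
position: [0.6093, 0.0216, 0.054]
tcp_rot: [0.749, 0.662, 0.001, 0.001]
wrist_force: [5.5, -0.1, -3.8]
opening: 0.193
[0.6093 0.0216 0.054 ] [ 5.5 -0.1 -3.8] [-0.16 -1.04  0.01] [0.7493 0.6622 0.0008 0.0009]
```

```bash
python3 - <<'E'
from h import *
t=vision.get_image("top"); s=vision.get_image("scene"); y=-.1225; w=np.array([-np.sin(y),np.cos(y)])
T=lambda u,v:((u+.0)/6+265-.4,v/6+140-.4); S=lambda u,v:(u/5+100-.4,v/5+160-.4)
for p,n,b in((t,T(183,158),T(503,175)),(s,S(617,338),S(307,342))):
    N=back(p,n,.040); 
    for z in(.035,.042): B=back(p,b,z); print(N.round(4),B.round(4),((N-B)[:2]@w*1000).round(1), ((N-B)[:2]@np.array([w[1],-w[0]])*1000).round(1))
E
```

```text
[0.6474 0.0024 0.04  ] [ 0.6403 -0.1244  0.035 ] 126.8 -8.5
[0.6474 0.0024 0.04  ] [ 0.6384 -0.1228  0.042 ] 125.4 -6.4
[0.6466 0.0025 0.04  ] [ 0.6376 -0.1232  0.035 ] 125.8 -6.4
[0.6466 0.0025 0.04  ] [ 0.6445 -0.1216  0.042 ] 123.4 -13.1
```

The notch-to-ball distance reads about 126 mm from both cameras. I push 110 mm first, then creep.

```bash
python3 -m inch '0 0 0 0 0.0008 0 5;0 0 0 -0.005 0.0008 0 5;0 0 0 -0.018 0.0008 0 5;0 0 0 -0.034 0.0008 0 5;0 0 0 -0.05 0.0008 0 5;0 0 0 -0.066 0.0008 0 5;0 0 0 -0.082 0.0008 0 5;0 0 0 -0.097 0.0008 0 5;0 0 0 -0.107 0.0008 0 5;0 0 0 -0.11 0.0008 0 5' 30
python3 - <<'E'
from ovl import *
y=-.1225;w=np.array([-np.sin(y),np.cos(y)])
s,t=look("p"); st=monitor.sense(); print(st["position"].round(4),st["wrist_force"].round(1),((np.array([.6093,.0216])-st["position"][:2])@w*1e3).round(2))
ovl(s,(60,220,140,250),5,[],"pics/p_s.png"); ovl(t,(265,395,140,230),6,[],"pics/p_t.png")
E
```

```text
t: 26.95
position: [0.5955, -0.0872, 0.054]
tcp_rot: [0.749, 0.662, 0.0, -0.0]
wrist_force: [0.8, 4.9, 2.5]
opening: 0.187
[ 0.5954 -0.0877  0.054 ] [1.  0.4 0.9] 110.14
```

View pics/p_s.png

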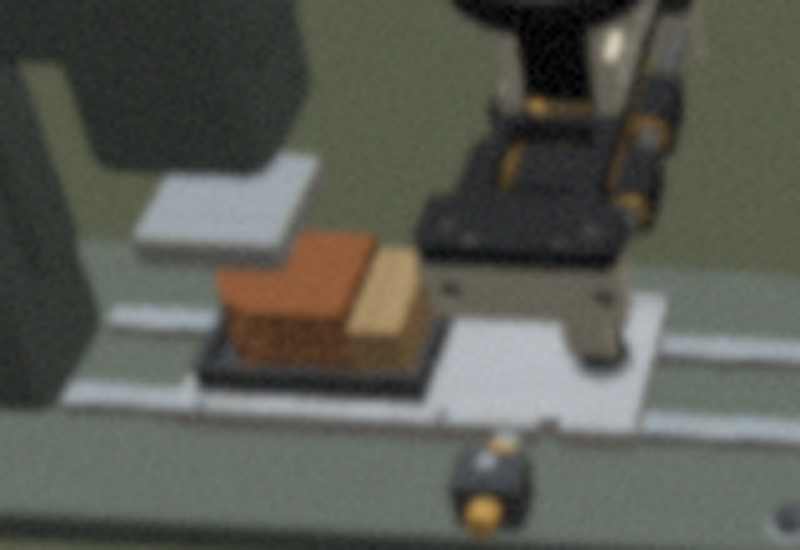

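View pics/p_t.png

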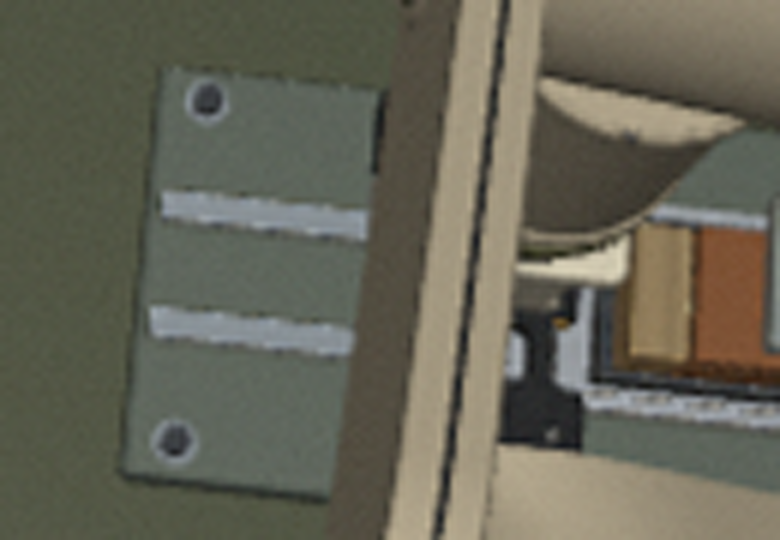

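```bash
python3 -m inch '0 0 0 -0.001 0 0 5;0 0 0 -0.003 0 0 5;0 0 0 -0.005 0 0 5;0 0 0 -0.007 0 0 5;0 0 0 -0.009 0 0 5;0 0 0 -0.01 0 0 5;0 0 0 -0.0105 0 0 5;0 0 0 -0.011 0 0 5;0 0 0 -0.0115 0 0 5;0 0 0 -0.012 0 0 5' 30
cat > f.py <<'E'
from h import *
y=-.1225;w=np.array([-np.sin(y),np.cos(y)])
F=[]
for i in range(2):
    st=monitor.sense(); F.append(st["wrist_force"][:2]@w); vision.get_image("top")
st=monitor.sense(); F.append(st["wrist_force"][:2]@w)
print("F along +y",np.round(F,1),"travelled",((np.array([.6093,.0216])-st["position"][:2])@w*1e3).round(2),st["wrist_force"].round(1),round(st["opening"],3))
E
python3 f.py
```

```text
t: 28.3
position: [0.5939, -0.1001, 0.0539]
tcp_rot: [0.749, 0.662, -0.0, 0.0]
wrist_force: [-0.6, 0.1, 6.3]
opening: 0.188
F along +y [ 0.  -2.3 -0.6] travelled 122.85 [-3.  -0.3  6.2] 0.189
```

```bash
python3 -m inch '0 0 0 -0.0002 0 0 5;0 0 0 -0.0004 0 0 5;0 0 0 -0.0006 0 0 5;0 0 0 -0.0008 0 0 5;0 0 0 -0.001 0 0 5;0 0 0 -0.001 0 0 5;0 0 0 -0.001 0 0 5;0 0 0 -0.001 0 0 5;0 0 0 -0.001 0 0 5;0 0 0 -0.001 0 0 5' 30
python3 f.py
```

```text
t: 29.65
position: [0.5937, -0.1014, 0.0539]
tcp_rot: [0.749, 0.662, -0.0, 0.0]
wrist_force: [-4.8, -3.0, 7.4]
opening: 0.192
F along +y [-3.5 -2.8 -2.3] travelled 123.92 [-2.7 -1.9  5.4] 0.187
```

```bash
python3 -m inch '0 0 0 -0.0002 0 0 5;0 0 0 -0.0004 0 0 5;0 0 0 -0.0006 0 0 5;0 0 0 -0.0008 0 0 5;0 0 0 -0.001 0 0 5;0 0 0 -0.001 0 0 5;0 0 0 -0.001 0 0 5;0 0 0 -0.001 0 0 5;0 0 0 -0.001 0 0 5;0 0 0 -0.001 0 0 5' 30
python3 f.py
```

```text
t: 31.0
position: [0.5936, -0.1023, 0.0539]
tcp_rot: [0.749, 0.662, -0.0, 0.0]
wrist_force: [-3.3, -2.0, 6.1]
opening: 0.189
F along +y [-2.3 -3.  -3.1] travelled 124.9 [-2.4 -2.9  6.2] 0.19
```

The force has turned negative, so the ball is drawing the bed in. I keep creeping.

```bash
python3 -m inch '0 0 0 -0.0002 0 0 5;0 0 0 -0.0004 0 0 5;0 0 0 -0.0006 0 0 5;0 0 0 -0.0008 0 0 5;0 0 0 -0.001 0 0 5;0 0 0 -0.001 0 0 5;0 0 0 -0.001 0 0 5;0 0 0 -0.001 0 0 5;0 0 0 -0.001 0 0 5;0 0 0 -0.001 0 0 5' 30
python3 f.py
```

```text
t: 32.35
position: [0.5935, -0.1027, 0.0539]
tcp_rot: [0.749, 0.662, -0.0, 0.0]
wrist_force: [-2.0, -0.9, 5.7]
opening: 0.19
F along +y [-1.1 -0.3 -0.8] travelled 125.3 [-2.6 -0.5  5.6] 0.189
```

```bash
python3 -m inch '0 0 0 -0.0002 0 0 5;0 0 0 -0.0004 0 0 5;0 0 0 -0.0005 0 0 5;0 0 0 -0.0005 0 0 5;0 0 0 -0.0005 0 0 5;0 0 0 -0.0005 0 0 5;0 0 0 -0.0005 0 0 5;0 0 0 -0.0005 0 0 5;0 0 0 -0.0005 0 0 5;0 0 0 -0.0005 0 0 5' 30
python3 f.py
```

```text
t: 33.7
position: [0.5935, -0.1031, 0.0539]
tcp_rot: [0.749, 0.662, -0.0, 0.0]
wrist_force: [-1.4, -0.0, 6.1]
opening: 0.187
F along +y [-0.2  0.3  0.1] travelled 125.77 [-2.2  0.4  5.6] 0.187
```

```bash
python3 -m inch '0 0 0 -0.0002 0 0 5;0 0 0 -0.0004 0 0 5;0 0 0 -0.0005 0 0 5;0 0 0 -0.0005 0 0 5;0 0 0 -0.0005 0 0 5;0 0 0 -0.0005 0 0 5;0 0 0 -0.0005 0 0 5;0 0 0 -0.0005 0 0 5;0 0 0 -0.0005 0 0 5;0 0 0 -0.0005 0 0 5' 30
python3 f.py
python3 - <<'E'
from ovl import *
s,t=look("q")
ovl(s,(60,220,140,250),5,[],"pics/q_s.png"); ovl(t,(265,395,140,230),6,[],"pics/q_t.png")
E
```

```text
t: 35.05
position: [0.5935, -0.1035, 0.0539]
tcp_rot: [0.749, 0.662, -0.0, 0.0]
wrist_force: [-2.2, 0.8, 6.4]
opening: 0.188
F along +y [ 0.5  0.8 -0.2] travelled 126.05 [-2.6  0.1  6.3] 0.185
```

View pics/q_s.png

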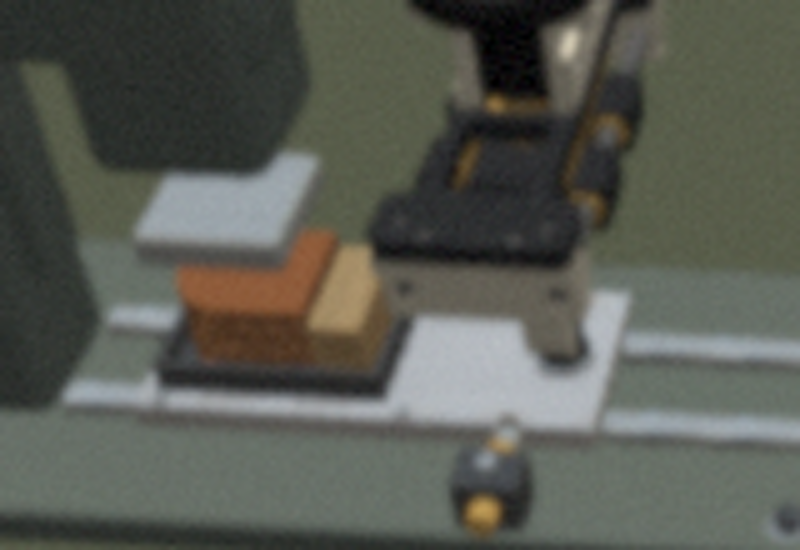

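The ball sits in the edge at scene crop (510,425) and the notch is no longer visible. One more small step to feel the far side.

```bash
python3 -m inch '0 0 0 -0.0002 0 0 5;0 0 0 -0.0004 0 0 5;0 0 0 -0.0005 0 0 5;0 0 0 -0.0005 0 0 5;0 0 0 -0.0005 0 0 5;0 0 0 -0.0005 0 0 5;0 0 0 -0.0005 0 0 5;0 0 0 -0.0005 0 0 5;0 0 0 -0.0005 0 0 5;0 0 0 -0.0005 0 0 5' 30
python3 f.py
```

```text
t: 36.5
position: [0.5934, -0.1036, 0.0539]
tcp_rot: [0.749, 0.662, 0.0, -0.0]
wrist_force: [-1.9, 1.5, 6.1]
opening: 0.187
F along +y [1.3 1.3 2.2] travelled 126.22 [-2.1  2.5  6. ] 0.193
```

```bash
python3 -m inch '0 0 0 0.0001 0 0 5;0 0 0 0.0002 0 0 5;0 0 0 0.0003 0 0 5;0 0 0 0.0003 0 0 5;0 0 0 0.0003 0 0 5;0 0 0 0.0003 0 0 5;0 0 0 0.0003 0 0 5;0 0 0 0.0003 0 0 5;0 0 0 0.0003 0 0 5;0 0 0 0.0003 0 0 5' 30
python3 f.py
python3 - <<'E'
from ovl import *
s,t=look("r")
cv2.imwrite("pics/r_all.png",np.hstack([cv2.resize(x["image"],(400,300)) for x in(s,t)]))
def wood(p,c):
    x0,x1,y0,y1=c; b=cv2.GaussianBlur(p["image"],(3,3),0).astype(int); m=np.zeros((384,512)); mm=(b[...,2]-b[...,0])>22; m[y0:y1,x0:x1]=mm[y0:y1,x0:x1]; return m
for u,z in(((154,150),.075),((237,265),.025),((205,137),.034)): print(back(t,u,z).round(3))
for n in("paste_jar","tack_tin","cork"): print(n,[(round(d["score"],2),np.round(d["point"]).tolist()) for d in vision.spot_in(t,n)][:2])
E
```

```text
t: 37.85
position: [0.5934, -0.1036, 0.0539]
tcp_rot: [0.749, 0.662, -0.0, -0.0]
wrist_force: [-2.2, 0.4, 5.8]
opening: 0.187
F along +y [0.1 0.9 1.1] travelled 126.21 [-2.2  1.4  6.3] 0.188
[0.679 0.33  0.075]
[0.418 0.141 0.025]
[0.724 0.217 0.034]
paste_jar [(0.81, [156.0, 153.0]), (0.45, [396.0, 184.0])]
tack_tin [(0.83, [234.0, 263.0])]
cork [(0.65, [206.0, 137.0])]
```

View pics/r_all.png

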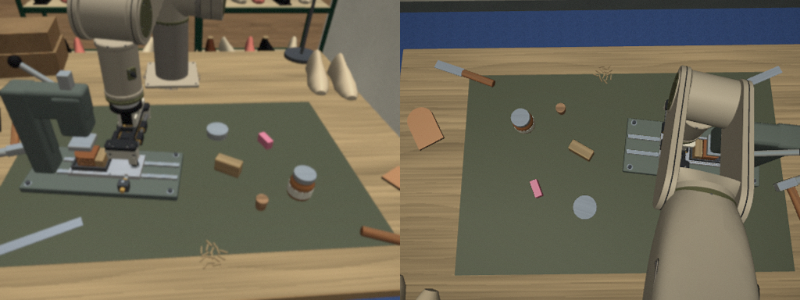

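The bed is seated in the notch with about 0.7 N of residual force. The handle is gripped and the jar, tin and cork are unmoved, so I'm handing in.

```bash
python3 -c "
from cell import job
print(job.job_done())"
```

```text
the job is handed in; nothing more can be done
None
```

The heel block and the hardwood packer are in the nest, the bed is in under the ram at the notch, and the gripper is still holding the handle at 30 N. I handed the job in at about 38 s of the 64 s allowed.

- **Packing:** The heel went in at the press end with its round end inward, fitted at about y -12.7 mm. The small plain wood block went into the space left. The pictures after release showed both flat inside the walls.
- **Notch:** From the cameras I expected about 126 mm of push. The force turned to a 3 N pull at about 124–125 mm, which was the ball drawing the bed in. It came back through zero, then rose to about 1.6 N at 126.2 mm. I eased back 0.3 mm on the command; the bed stayed put, with under about 1 N left on it.
- **Bystanders:** The paste jar, tack tin and cork were still within 3 pixels of where they started in the last top view.
- **Disagreements:** The scene camera placed the nest about 4 mm off across the press compared with the top camera, and put the heel 3 mm off-centre where the top camera had it centred. I used the top camera's values. A steady side and vertical load of about 2 N and 6 N stayed on the handle, because the grip is not perfectly centred.

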